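# Close the wide tea canister

## Task

Put the wide wooden lid on the wide open canister so that its plug is in the mouth and the lid sits level on the rim all round. Lower it on gently rather than dropping it, keep the canister standing upright, and leave the narrow canister and the narrow lid where they are.

Things in the scene. Friction and masses are not known exactly. Their poses are not given: they have to be found in the camera images.
- wide_lid_knob (a point): Knob centre of the loose wide lid, dark wood, 170 g, lying plug down on an 18 mm board in the near row. Disc 128 mm across, 10 thick; under it a bevelled round plug 82 across, 14 deep; on top a pale upright round knob 32 across, 40 tall. This point is on the axis, 20 mm below the knob's top, 20 above the disc's top, 30 above its underside, 44 above the plug's bottom. z up.
- wide_canister_rim (a point): Mouth centre, level with the rim, of the loose wide canister: open empty white ceramic, 114 mm outside, 120 tall, wall 6 (mouth 102), 0.8 kg, on the counter in the far row. With the lid seated, the knob centre is 30 mm above this point; the plug has 10 mm play all round. z up. (A third canister, already closed, stands apart to the robot's right.)
- narrow_lid_knob (a point): Middle of the knob (half-way up) of the narrow lid, to be left alone: same dark wood and the same pale knob (32 mm across, 40 mm tall), but the disc is 94 mm across and its plug 52 mm. Lies plug down on the same board, in the nearer row. z up.
- narrow_canister_rim (a point): Centre of the mouth, level with the rim, of the narrow canister, to be left alone: an open white ceramic pot, 82 mm outside diameter, 120 mm tall, in the farther row. z up.
Things that resemble listed ones, but are neither listed nor needed, are in the scene too. What is shaped like the part that bears wide_lid_knob but green or orange is not meant.

How it is judged (in metres and radians):
On the way:
1. the wide lid is lifted clear of the board (height (world z) of wide_lid_knob above 0.1 m), for 0.2 s.
At the end, for the whole second after the job is handed in: The wide lid sits on the wide canister: axes within 15 mm, knob's middle 25 to 34 mm above the rim plane, lid and canister both within 10 degrees of upright, the canister standing on the counter, both at rest (horizontal distance between wide_lid_knob and wide_canister_rim below 0.015 m and z of wide_lid_knob in the frame of wide_canister_rim between 0.025 and 0.034 m and angle between each of wide_lid_knob, wide_canister_rim's own z axis and vertical below 0.175 rad and height (world z) of wide_canister_rim between 0.115 and 0.125 m and linear speed of each of wide_lid, wide_canister below 0.02 m/s); the robot touches nothing.
It fails at once if the narrow lid is moved more than 25 mm (distance of narrow_lid_knob from where it was at the start of the episode above 0.025 m).
It fails at once if the narrow canister is moved more than 25 mm (at its rim) (distance of narrow_canister_rim from where it was at the start of the episode above 0.025 m).
It fails at once if the wide canister is tipped more than 20 degrees (angle between wide_canister_rim's own z axis and vertical above 0.35 rad).
It fails at once if the wide lid is dropped onto the wide canister (arrives over its mouth faster than 0.6 m/s) (horizontal distance between wide_lid_knob and wide_canister_rim below 0.05 m and z of wide_lid_knob in the frame of wide_canister_rim below 0.06 m and linear speed of wide_lid above 0.6 m/s).
It also fails if it takes over 40 s, if anything falls off the work surface, if the arm or the gripper's body presses on something with over 40 N, if the wrist force passes 120 N, or if a joint passes its speed limit or range.

## Robot

A 6-joint arm with a two-finger parallel gripper is mounted at the origin on the work surface. World frame = base frame: x ahead of the robot, y to its left, z up, the work surface at z = 0. Lengths are in m, angles in degrees, forces in N, time in s.
With the tool pointing down it reaches from about 0.4 to 0.825 m from the base axis. Payload 7 kg.
Tool frame: the origin (TCP) lies on the centre line of the jaws, within the pads' length; the fingertips stand 22 mm ahead of it and the grasp point (between the pads) lies 3 mm ahead of it; z points along the fingers, y is the line along which they close (so a half turn about z gives the same grasp; the last joint's range is limited). The gripper opens to 88 mm and grips with 3 to 60 N. Pads are 19 mm wide; open, the fingers measure 130 mm over their backs; the gripper's body (78 mm by 193 mm) begins 47 mm behind the grasp point.
Start: joints at [91.45, 20.546, 0.682, 0, -70.136, -16.507], TCP at [0.175, 0.652, 0.249] pointing down, gripper open.
Joint ranges: [-176.03, 176.03], [-82.01, 121.73], [-58.28, 71.71], [-173.87, 95.51], [-174.79, -0.11], [-173.66, 173.66]. Speed limits (degrees/s): [136.94, 136.94, 172.46, 180, 180, 180].

## Interface

Orientations are given as [roll, pitch, yaw] about the fixed x, y, z axes, in that order (R = Rz(yaw) Ry(pitch) Rx(roll)).
In Python, from plant import get_state, cams, r gives the robot as it stands.
- The arm moves only by the tool apply_moves, never from a script. Its argument "targets" is a list of rows, each an object with "dp": the shift along the world's x, y, z in m, a list of three; "yaw": the turn about the world's z in degrees. In form: [{"dp": [x, y, z], "yaw": yaw}, ...]. A call has 1 to 20 rows; each row is the pose to reach, as a shift and turn from the pose commanded when the call began; what a row does not reach only later rows make up. A row lasts 1/12 s, in which the tool goes at most 41.7 mm and 7.16 degrees, less where a joint would pass 70% of its speed; a pose out of reach is approached as far as the arm can. A call with a gripper value outside its range is refused whole. "grip" is the gripper command: -1 is fully open, 1 is shut, values between are in proportion, set as the call begins (left out, the last holds). The fingers move at their own pace and stop on an object; "squeeze" is the grip in N (left out, the last holds). Time passes only in rows, so rows that repeat a pose let the fingers close. It gives the time, the measured TCP pose, the force, the opening and the grip force at its end, in the units of the state.
- get_state(): the state, without advancing time (a new reading comes with each control period).
- cams.capture(name): name is "scene" or "top" or "wrist"; returns a dict with "image" (480x640x3 uint8, red, green, blue), "range_z" (480x640 float32, m along the optical axis (not along the pixel's ray), 0 where there is no reading), "fx", "fy", "cx", "cy" (pixels), "R" (3x3) and "t" (3): a world point X has camera coordinates R X + t; the wrist camera has in their place "T_tool_cam" (4x4, takes a point from camera to tool coordinates, whose origin is the TCP and whose axes are the flange's). Camera axes: x right, y down, z forward; pixel columns grow to the right and rows downward; lengths in m; the calibration is good to about 2 mm. A picture is of the moment at which its call begins: read the wrist's pose just before it.
- r.close_job(): hands the job in; it is judged then, once.
The state is a dict: "time_s": time; "joints": joint angles; "qd": joint speeds; "joint_torque": joint torques, N m; "tcp_pos": TCP position; "eef_rot": TCP orientation; "contact_force": force on the tool from outside, world axes, zero at the start; "moment": the same for the moment, N m; "gripper_width": finger opening in m; "gripper_force": force on a finger pad.
Only numpy, scipy, OpenCV 4.12 (cv2) and the standard library are available. Lean on these libraries where they do the work, as an engineer would, in place of code of your own. Each camera call takes 0.05 s, during which the arm holds its last target. There are 200 camera calls.

## Working session

There is one attempt and no reset: what is moved stays moved. The work goes in short steps, Python scripts to look and compute and a tool call to move; the robot and the scene stay as the last step left them, time stands still between calls to the robot, and variables do not carry over. Pictures are saved under pics/ and viewed, at most 10 in all, crops included, and the job is handed in when it is done.

Besides the shell and the picture viewer there is one more tool, called after ">>>" in YAML: its name, and indented under it one key for each argument. apply_moves: Moves the arm, as the interface text tells. Its arguments: {"type":"object","properties":{"targets":{"type":"array","items":{"type":"object","properties":{"dp":{"type":"array","items":{"type":"number"}},"yaw":{"type":"number"}}}},"grip":{"type":"number"},"squeeze":{"type":"number"}},"required":["targets"]}

```bash
mkdir -p pics; ls; python3 - <<'E'
from plant import get_state,cams,r
import cv2,numpy as np
s=get_state();print(s['tcp_pos'],s['eef_rot'],s['gripper_width'],s['time_s'])
for n in('top','scene'):
    c=cams.capture(n);cv2.imwrite(f'pics/{n}0.png',c['image'][:,:,::-1]);np.savez(f'{n}0.npz',**c)
    print(n,c['R'],c['t'],c['fx'],c['cx'],c['cy'],(c['range_z']>0).mean())
E
```

```text
pics
[0.17527453 0.65138819 0.24762283] [ 1.79906210e+02 -8.78264255e-03 -1.50646399e+01] 0.08793298265161063 0.0
top [[ 0.00881142 -0.99991911  0.00917191]
 [-0.99658552 -0.00953433 -0.08201465]
 [ 0.08209546 -0.00841793 -0.99658892]] [-0.10959531  0.46327231  1.28832104] 622.4679242514945 311.8993799249737 228.72249107157518 0.9958723958333333
scene [[-0.81181575  0.58381646 -0.01065477]
 [ 0.39354427  0.53357375 -0.74861335]
 [-0.43136769 -0.61192924 -0.6629212 ]] [ 0.43039756 -0.06480492  1.17903158] 457.2234268695049 328.0827904989131 230.48857488988025 0.996103515625
```

View pics/top0.png

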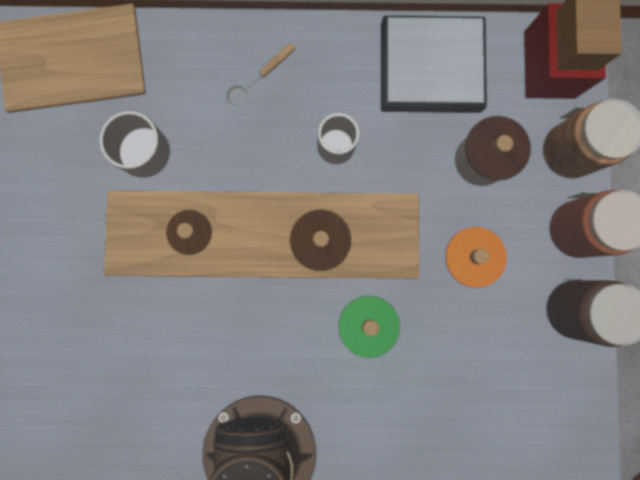

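View pics/scene0.png

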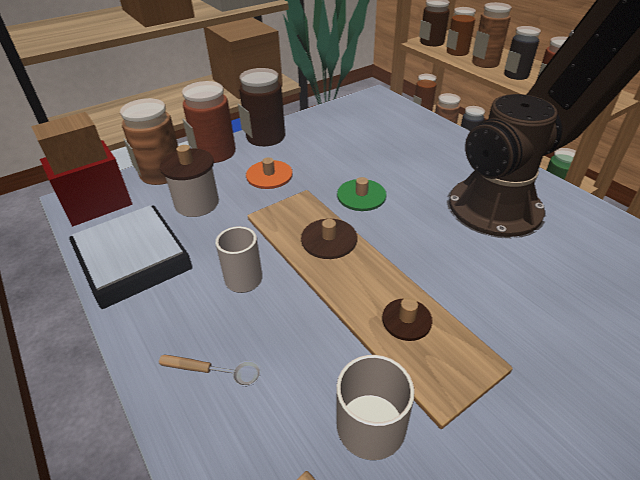

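The top view shows the wide lid's knob at about (321,239), the narrow lid's at (188,231), the wide canister's mouth at (130,140) and the narrow canister's at (338,134). Next I'll measure these.

```bash
cat > h.py <<'E'
import numpy as np,cv2
def world(c,R=None,t=None):
    R=c['R'] if R is None else R; t=c['t'] if t is None else t
    v,u=np.mgrid[:480,:640]; z=c['range_z'].astype(float)
    P=np.stack([(u-c['cx'])/c['fx']*z,(v-c['cy'])/c['fy']*z,z],-1)
    return (P-t)@R, z>0     # R^T (P - t)
def circle(xy):
    A=np.c_[2*xy,np.ones(len(xy))]; s=np.linalg.lstsq(A,(xy**2).sum(1),rcond=None)[0]
    return s[:2],np.sqrt(s[2]+s[0]**2+s[1]**2)
def near(W,ok,c,rad,z0,z1):
    m=ok&(np.hypot(W[...,0]-c[0],W[...,1]-c[1])<rad)&(W[...,2]>z0)&(W[...,2]<z1)
    return W[m]
def rimfit(W,ok,c,rad=.085):
    p=near(W,ok,c,rad,.112,.128)
    return circle(p[:,:2]),len(p),np.median(p[:,2])
def enc(W,ok,c,rad,z0,z1):
    p=near(W,ok,c,rad,z0,z1); e=cv2.minEnclosingCircle(p[:,:2].astype(np.float32))
    return np.round(e[0],4),round(e[1],4),len(p),np.median(p[:,2]).round(4),p[:,:2].mean(0).round(4)
E
python3 - <<'E'
from h import *
for n in('top','scene'):
    c=np.load(n+'0.npz');W,ok=world(c)
    if n=='top':
        g={k:W[v,u] for k,(u,v) in dict(wl=(321,239),nl=(185,231),wc=(102,140),nc=(320,134)).items()}
        g['wc']=g['wc']-[0,.055,0]; g['nc']=g['nc']-[0,.035,0]; print(g, 'board',W[260,250],'table',W[330,200])
    print(n)
    for k in('wl','nl'): print(k,'knob',enc(W,ok,g[k],.03,.07,.095),'disc',enc(W,ok,g[k],.08,.034,.052))
    for k in('wc','nc'): print(k,rimfit(W,ok,g[k],.085 if k=='wc' else .06))
E
```

```text
{'wl': array([ 0.4384407 , -0.12308386,  0.08571421]), 'nl': array([0.4519918, 0.1480974, 0.0837948]), 'wc': array([0.62687062, 0.25364625, 0.1169013 ]), 'nc': array([ 0.64299562, -0.15376737,  0.11912815])} board [0.39755188 0.02388169 0.01519517] table [0.25016934 0.12763058 0.00050393]
top
wl knob (array([ 0.4403, -0.1216]), 0.0159, 196, np.float64(0.0826), array([ 0.4399, -0.1214])) disc (array([ 0.4407, -0.1213]), 0.0641, 2780, np.float64(0.0426), array([ 0.4399, -0.1214]))
nl knob (array([0.4538, 0.1498]), 0.0161, 205, np.float64(0.0815), array([0.4538, 0.1491])) disc (array([0.455 , 0.1499]), 0.0476, 1388, np.float64(0.0425), array([0.4536, 0.1489]))
wc ((array([0.62788381, 0.25643235]), np.float64(0.053736973798273434)), 649, np.float64(0.11939460252673673))
nc ((array([ 0.64476932, -0.1537182 ]), np.float64(0.03781958338668161)), 420, np.float64(0.11989384379434205))
scene
wl knob (array([ 0.4407, -0.1197]), 0.0166, 157, np.float64(0.0813), array([ 0.4431, -0.1164])) disc (array([ 0.4405, -0.1198]), 0.0652, 1553, np.float64(0.0422), array([ 0.4473, -0.1106]))
nl knob (array([0.4553, 0.152 ]), 0.0163, 243, np.float64(0.0816), array([0.4578, 0.1541])) disc (array([0.4557, 0.1514]), 0.0477, 1313, np.float64(0.0423), array([0.4625, 0.1585]))
wc ((array([0.6301598 , 0.25903878]), np.float64(0.0537149015124246)), 1248, np.float64(0.11990559669704248))
nc ((array([ 0.64613234, -0.15113405]), np.float64(0.037842989379256904)), 456, np.float64(0.11915684673386048))
```

Both views agree to 2–3 mm: lid axis at about (0.440, -0.120), canister mouth at about (0.629, 0.258). I'm moving to a point above the lid, by a waypoint that keeps clear of the base.

>>> apply_moves:
  targets:
    - {"dp": [0.025, -0.031, 0], "yaw": 0}
    - {"dp": [0.05, -0.062, 0], "yaw": 0}
    - {"dp": [0.075, -0.094, 0], "yaw": 0}
    - {"dp": [0.1, -0.125, 0], "yaw": 0}
    - {"dp": [0.125, -0.156, 0], "yaw": 0}
    - {"dp": [0.15, -0.188, 0], "yaw": 0}
    - {"dp": [0.175, -0.219, 0], "yaw": 0}
    - {"dp": [0.2, -0.25, 0], "yaw": 0}
    - {"dp": [0.225, -0.281, 0], "yaw": 0}
    - {"dp": [0.25, -0.315, 0], "yaw": 0}
    - {"dp": [0.265, -0.35, 0], "yaw": 0}
    - {"dp": [0.268, -0.39, 0], "yaw": 0}
    - {"dp": [0.268, -0.43, 0], "yaw": 0}
    - {"dp": [0.268, -0.47, 0], "yaw": 0}
    - {"dp": [0.268, -0.51, 0], "yaw": 0}
    - {"dp": [0.267, -0.55, 0], "yaw": 0}
    - {"dp": [0.266, -0.59, 0], "yaw": 0}
    - {"dp": [0.266, -0.63, 0], "yaw": 0}
    - {"dp": [0.265, -0.67, 0], "yaw": 0}
    - {"dp": [0.265, -0.71, 0], "yaw": 0}
  grip: -1

```text
time_s: 1.77
tcp_pos: [0.4395, -0.06, 0.2487]
eef_rot: [-180.0, -0.0, -15.0]
contact_force: [1.4, 0.2, -0.4]
gripper_width: 0.0876
gripper_force: 0.0
```

>>> apply_moves:
  targets:
    - {"dp": [0, -0.035, 0], "yaw": 0}
    - {"dp": [0, -0.06, -0.01], "yaw": 0}
    - {"dp": [0, -0.062, -0.04], "yaw": 0}
    - {"dp": [0, -0.062, -0.07], "yaw": 0}
    - {"dp": [0, -0.062, -0.09], "yaw": 0}
    - {"dp": [0, -0.062, -0.1], "yaw": 0}
    - {"dp": [0, -0.062, -0.1], "yaw": 0}
    - {"dp": [0, -0.062, -0.1], "yaw": 0}

```text
time_s: 2.43
tcp_pos: [0.4401, -0.1203, 0.1483]
eef_rot: [180.0, 0.1, -15.1]
contact_force: [0.5, 0.4, 1.1]
gripper_width: 0.0876
gripper_force: 0.0
```

```bash
python3 - <<'E'
from h import *
from plant import get_state,cams
from scipy.spatial.transform import Rotation as Ro
s=get_state();print(s['tcp_pos'],s['eef_rot'])
c=cams.capture('wrist');cv2.imwrite('pics/w1.png',c['image'][:,:,::-1])
T=np.eye(4);T[:3,:3]=Ro.from_euler('xyz',s['eef_rot'],degrees=True).as_matrix();T[:3,3]=s['tcp_pos']
M=np.linalg.inv(T@c['T_tool_cam']);W,ok=world(c,M[:3,:3],M[:3,3])
g=(.4405,-.1205)
print('knob',enc(W,ok,g,.03,.075,.09),'disc',enc(W,ok,g,.08,.036,.048))
E
```

```text
[ 0.44006436 -0.12033234  0.14830674] [ 1.79955426e+02  7.90024985e-02 -1.50559129e+01]
knob (array([ 0.4407, -0.1231]), 0.016, 1985, np.float64(0.081), array([ 0.4419, -0.1235])) disc (array([ 0.4404, -0.1231]), 0.064, 21065, np.float64(0.0411), array([ 0.4461, -0.1246]))
```

View pics/w1.png

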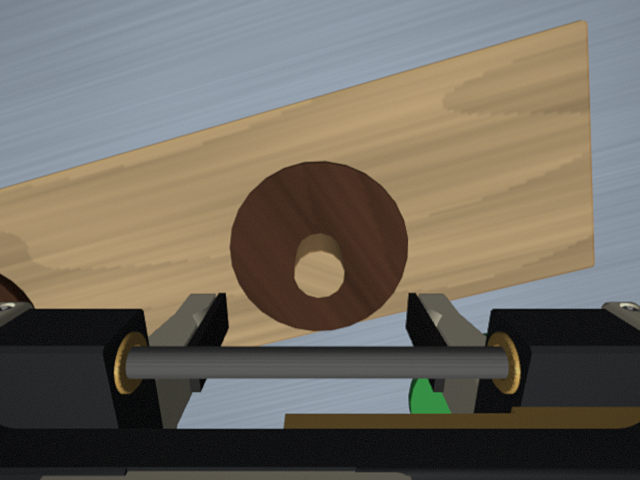

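The wrist view shows the knob top at (320,272), centred between the open fingers (about 227 and 407) with nothing in the way. Next I'll descend, with the fingertips stopping 10 mm above the disc, and grip.

>>> apply_moves:
  targets:
    - {"dp": [0, -0.001, -0.02], "yaw": 0}
    - {"dp": [0, -0.001, -0.045], "yaw": 0}
    - {"dp": [0, -0.001, -0.065], "yaw": 0}
    - {"dp": [0, -0.001, -0.074], "yaw": 0}
    - {"dp": [0, -0.001, -0.075], "yaw": 0}
    - {"dp": [0, -0.001, -0.075], "yaw": 0}

```text
time_s: 2.98
tcp_pos: [0.4409, -0.1211, 0.0742]
eef_rot: [180.0, -0.0, -15.0]
contact_force: [0.5, 0.4, -0.1]
gripper_width: 0.0875
gripper_force: 0.0
```

>>> apply_moves:
  targets:
    - {"dp": [0, 0, 0], "yaw": 0}
    - {"dp": [0, 0, 0], "yaw": 0}
    - {"dp": [0, 0, 0], "yaw": 0}
    - {"dp": [0, 0, 0], "yaw": 0}
    - {"dp": [0, 0, 0], "yaw": 0}
    - {"dp": [0, 0, 0], "yaw": 0}
    - {"dp": [0, 0, 0], "yaw": 0}
    - {"dp": [0, 0, 0], "yaw": 0}
    - {"dp": [0, 0, 0], "yaw": 0}
    - {"dp": [0, 0, 0], "yaw": 0}
  grip: 1
  squeeze: 30

```text
time_s: 3.82
tcp_pos: [0.4403, -0.1212, 0.0735]
eef_rot: [180.0, 0.0, -15.1]
contact_force: [-0.5, -0.4, 0.8]
gripper_width: 0.0315
gripper_force: 30.0
```

>>> apply_moves:
  targets:
    - {"dp": [0, 0, 0.01], "yaw": 0}
    - {"dp": [0, 0, 0.03], "yaw": 0}
    - {"dp": [0, 0, 0.055], "yaw": 0}
    - {"dp": [0, 0, 0.08], "yaw": 0}
    - {"dp": [0, 0, 0.105], "yaw": 0}
    - {"dp": [0, 0, 0.13], "yaw": 0}
    - {"dp": [0, 0, 0.15], "yaw": 0}
    - {"dp": [0, 0, 0.16], "yaw": 0}
    - {"dp": [0, 0, 0.16], "yaw": 0}
    - {"dp": [0, 0, 0.16], "yaw": 0}

```text
time_s: 4.65
tcp_pos: [0.44, -0.121, 0.2328]
eef_rot: [-180.0, 0.0, -15.1]
contact_force: [0.3, 0.0, -2.4]
gripper_width: 0.0315
gripper_force: 30.0
```

>>> apply_moves:
  targets:
    - {"dp": [0.005, 0.01, 0], "yaw": 0}
    - {"dp": [0.015, 0.03, 0], "yaw": 0}
    - {"dp": [0.025, 0.05, 0], "yaw": 0}
    - {"dp": [0.037, 0.075, 0], "yaw": 0}
    - {"dp": [0.05, 0.1, 0], "yaw": 0}
    - {"dp": [0.062, 0.125, 0], "yaw": 0}
    - {"dp": [0.075, 0.15, 0], "yaw": 0}
    - {"dp": [0.087, 0.175, 0], "yaw": 0}
    - {"dp": [0.1, 0.2, 0], "yaw": 0}
    - {"dp": [0.112, 0.225, 0], "yaw": 0}
    - {"dp": [0.125, 0.25, 0], "yaw": 0}
    - {"dp": [0.137, 0.275, 0], "yaw": 0}
    - {"dp": [0.15, 0.3, 0], "yaw": 0}
    - {"dp": [0.162, 0.325, 0], "yaw": 0}
    - {"dp": [0.172, 0.345, 0], "yaw": 0}
    - {"dp": [0.18, 0.36, 0], "yaw": 0}
    - {"dp": [0.185, 0.37, 0], "yaw": 0}
    - {"dp": [0.188, 0.378, 0], "yaw": 0}
    - {"dp": [0.188, 0.379, 0], "yaw": 0}
    - {"dp": [0.188, 0.379, 0], "yaw": 0}

```text
time_s: 6.32
tcp_pos: [0.6279, 0.2578, 0.2326]
eef_rot: [179.9, 0.1, -15.0]
contact_force: [0.1, -0.8, 0.1]
gripper_width: 0.031
gripper_force: 30.0
```

```bash
python3 - <<'E'
from h import *
from plant import get_state,cams
from scipy.spatial.transform import Rotation as Ro
s=get_state();print(s['tcp_pos'],s['eef_rot'],s['gripper_width'])
c=cams.capture('scene');cv2.imwrite('pics/s2.png',c['image'][:,:,::-1]);W,ok=world(c)
g=(.629,.258)
print('rim',rimfit(W,ok,g))
p=near(W,ok,g,.09,.185,.212);print('disc',enc(W,ok,g,.09,.185,.215))
A=np.c_[p[:,:2]-g,np.ones(len(p))];print(np.linalg.lstsq(A,p[:,2],rcond=None)[0])
c=cams.capture('wrist');cv2.imwrite('pics/w2.png',c['image'][:,:,::-1])
T=np.eye(4);T[:3,:3]=Ro.from_euler('xyz',s['eef_rot'],degrees=True).as_matrix();T[:3,3]=s['tcp_pos']
M=np.linalg.inv(T@c['T_tool_cam']);W,ok=world(c,M[:3,:3],M[:3,3])
p=near(W,ok,g,.09,.185,.212);print('wrist disc',enc(W,ok,g,.09,.185,.215))
A=np.c_[p[:,:2]-g,np.ones(len(p))];print(np.linalg.lstsq(A,p[:,2],rcond=None)[0])
p=near(W,ok,g,.09,.11,.13);print('wrist rim pts',len(p))
E
```

```text
[0.62788644 0.25775479 0.23258233] [ 1.79931243e+02  6.31737818e-02 -1.50487047e+01] 0.030955949837404385
rim ((array([0.63028179, 0.25914195]), np.float64(0.05363685884228746)), 664, np.float64(0.1200134971121911))
disc (array([0.6291, 0.2587]), 0.0643, 3032, np.float64(0.2016), array([0.6591, 0.261 ]))
[-0.00828232 -0.01232073  0.20167292]
wrist disc (array([0.6277, 0.2564]), 0.0644, 26169, np.float64(0.2001), array([0.6511, 0.2503]))
[-0.00672149  0.00035473  0.20034699]
wrist rim pts 356
```

View pics/s2.png

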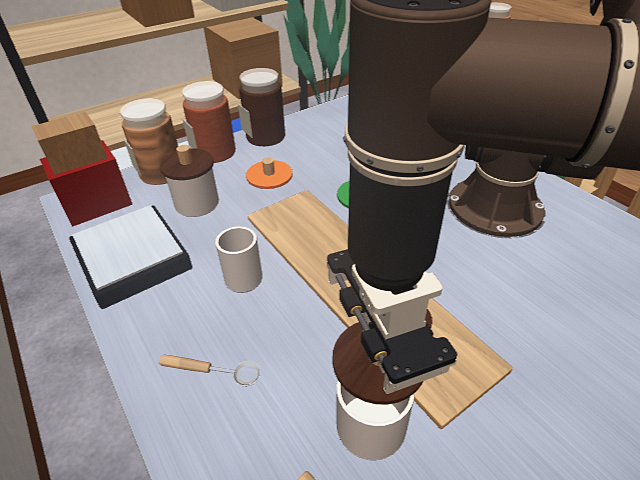

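The scene view shows the lid level and held over the mouth, which is at about (375,395). The offset is only about 1 mm. It seats 70 mm lower, so I'm lowering it gently.

>>> apply_moves:
  targets:
    - {"dp": [0.001, 0, -0.008], "yaw": 0}
    - {"dp": [0.001, 0, -0.018], "yaw": 0}
    - {"dp": [0.001, 0, -0.028], "yaw": 0}
    - {"dp": [0.001, 0, -0.036], "yaw": 0}
    - {"dp": [0.001, 0, -0.043], "yaw": 0}
    - {"dp": [0.001, 0, -0.049], "yaw": 0}
    - {"dp": [0.001, 0, -0.054], "yaw": 0}
    - {"dp": [0.001, 0, -0.059], "yaw": 0}
    - {"dp": [0.001, 0, -0.063], "yaw": 0}
    - {"dp": [0.001, 0, -0.066], "yaw": 0}
    - {"dp": [0.001, 0, -0.066], "yaw": 0}
    - {"dp": [0.001, 0, -0.066], "yaw": 0}

```text
time_s: 7.42
tcp_pos: [0.6294, 0.2578, 0.1676]
eef_rot: [180.0, -0.0, -15.1]
contact_force: [0.1, -0.3, -0.9]
gripper_width: 0.0313
gripper_force: 30.0
```

>>> apply_moves:
  targets:
    - {"dp": [0, 0, -0.001], "yaw": 0}
    - {"dp": [0, 0, -0.002], "yaw": 0}
    - {"dp": [0, 0, -0.003], "yaw": 0}
    - {"dp": [0, 0, -0.003], "yaw": 0}

```text
time_s: 7.75
tcp_pos: [0.6293, 0.2578, 0.1645]
eef_rot: [-180.0, 0.0, -15.1]
contact_force: [-0.3, 0.0, -0.8]
gripper_width: 0.0313
gripper_force: 30.0
```

>>> apply_moves:
  targets:
    - {"dp": [0, 0, -0.001], "yaw": 0}
    - {"dp": [0, 0, -0.002], "yaw": 0}
    - {"dp": [0, 0, -0.002], "yaw": 0}

```text
time_s: 8.0
tcp_pos: [0.6293, 0.2578, 0.1623]
eef_rot: [180.0, 0.0, -15.1]
contact_force: [-0.1, 0.5, -1.3]
gripper_width: 0.0313
gripper_force: 30.0
```

>>> apply_moves:
  targets:
    - {"dp": [0, 0, -0.0005], "yaw": 0}
    - {"dp": [0, 0, -0.001], "yaw": 0}
    - {"dp": [0, 0, -0.001], "yaw": 0}

```text
time_s: 8.25
tcp_pos: [0.6294, 0.2578, 0.1617]
eef_rot: [-180.0, -0.0, -15.1]
contact_force: [0.1, -0.3, -0.7]
gripper_width: 0.0315
gripper_force: 30.0
```

>>> apply_moves:
  targets:
    - {"dp": [0, 0, -0.0005], "yaw": 0}
    - {"dp": [0, 0, -0.001], "yaw": 0}
    - {"dp": [0, 0, -0.001], "yaw": 0}

```text
time_s: 8.5
tcp_pos: [0.6295, 0.2578, 0.1616]
eef_rot: [-180.0, -0.0, -15.0]
contact_force: [-3.0, -0.5, 5.2]
gripper_width: 0.0314
gripper_force: 30.0
```

The force shows contact at the expected height, so I'll release and back straight up.

>>> apply_moves:
  targets:
    - {"dp": [0, 0, 0.0005], "yaw": 0}
    - {"dp": [0, 0, 0.0005], "yaw": 0}
    - {"dp": [0, 0, 0.0005], "yaw": 0}
    - {"dp": [0, 0, 0.0005], "yaw": 0}
    - {"dp": [0, 0, 0.0005], "yaw": 0}
    - {"dp": [0, 0, 0.0005], "yaw": 0}
    - {"dp": [0, 0, 0.0005], "yaw": 0}
    - {"dp": [0, 0, 0.0005], "yaw": 0}
  grip: -1

```text
time_s: 9.17
tcp_pos: [0.6294, 0.2578, 0.161]
eef_rot: [180.0, 0.0, -15.1]
contact_force: [-0.7, 0.1, -0.6]
gripper_width: 0.0789
gripper_force: 0.0
```

>>> apply_moves:
  targets:
    - {"dp": [0, 0, 0.01], "yaw": 0}
    - {"dp": [0, 0, 0.03], "yaw": 0}
    - {"dp": [0, 0, 0.055], "yaw": 0}
    - {"dp": [0, 0, 0.08], "yaw": 0}
    - {"dp": [0, 0, 0.1], "yaw": 0}
    - {"dp": [-0.02, -0.02, 0.11], "yaw": 0}
    - {"dp": [-0.05, -0.05, 0.11], "yaw": 0}
    - {"dp": [-0.08, -0.08, 0.11], "yaw": 0}
    - {"dp": [-0.1, -0.11, 0.11], "yaw": 0}
    - {"dp": [-0.11, -0.14, 0.11], "yaw": 0}
    - {"dp": [-0.12, -0.16, 0.11], "yaw": 0}
    - {"dp": [-0.12, -0.17, 0.11], "yaw": 0}
    - {"dp": [-0.12, -0.17, 0.11], "yaw": 0}

```text
time_s: 10.25
tcp_pos: [0.5091, 0.0863, 0.2725]
eef_rot: [-179.9, -0.1, -15.1]
contact_force: [0.6, -0.0, -0.3]
gripper_width: 0.0879
gripper_force: 0.0
```

```bash
python3 - <<'E'
from h import *
from plant import get_state,cams
s=get_state();print(s['tcp_pos'],s['gripper_width'],s['contact_force'])
g=(.629,.258)
for n in('top','scene'):
    c=cams.capture(n);cv2.imwrite(f'pics/{n}3.png',c['image'][:,:,::-1]);W,ok=world(c)
    print('knob',enc(W,ok,g,.035,.155,.18),'disc',enc(W,ok,g,.09,.122,.14))
    p=near(W,ok,g,.09,.122,.14);A=np.c_[p[:,:2]-g,np.ones(len(p))];print(np.linalg.lstsq(A,p[:,2],rcond=None)[0])
    q=near(W,ok,g,.085,.03,.105);print('body',circle(q[:,:2]),len(q))
E
```

```text
[0.50914439 0.08625005 0.27253718] 0.08789521450695166 [ 0.64396228 -0.00916098 -0.3475056 ]
knob (array([0., 0.]), 0.0, 0, np.float64(nan), array([nan, nan])) disc (array([0., 0.]), 0.0, 0, np.float64(nan), array([nan, nan]))
[0. 0. 0.]
body (array([0., 0.]), np.float64(0.0)) 0
knob (array([0.6299, 0.2593]), 0.0164, 469, np.float64(0.1702), array([0.6326, 0.2616])) disc (array([0.63  , 0.2594]), 0.0645, 5173, np.float64(0.1308), array([0.6352, 0.2647]))
[-0.00316074 -0.00459672  0.13072916]
body (array([0.62907735, 0.2578892 ]), np.float64(0.05667082447979265)) 1500
  return _methods._mean(a, axis=axis, dtype=dtype,
  ret = ret.dtype.type(ret / rcount)
h.py:18: RuntimeWarning: Mean of empty slice.
  return np.round(e[0],4),round(e[1],4),len(p),np.median(p[:,2]).round(4),p[:,:2].mean(0).round(4)
  ret = um.true_divide(
```

View pics/scene3.png

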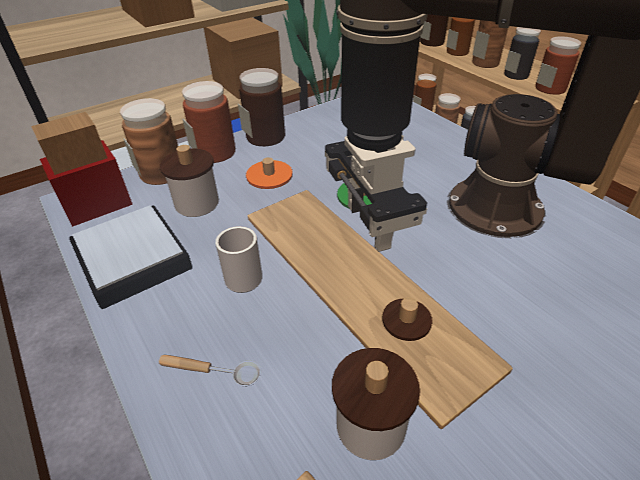

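The scene view shows the lid sitting level on the wide canister, with its knob at (376,375). It measures under 0.5° of tilt, about 2 mm off the canister axis, with the disc top at 0.131 m. The narrow lid at (408,318) and the narrow canister at (238,260) look unmoved, and the gripper is clear.

```bash
python3 -c "
from plant import r
print(r.close_job())"
```

```text
the job is handed in; nothing more can be done
None
```

The wide lid is on the wide canister, level on the rim and about 2 mm off centre by the last camera measurement; the narrow pieces look undisturbed, and the job was handed in after about 10 s of robot time, with no verdict returned.

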